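Stack the pin tray on the socket tray at the edging station

ROBOT

A 6-joint arm with a two-finger parallel gripper is mounted at the origin on the work surface. World frame = base frame: x ahead of the robot, y to its left, z up, the work surface at z = 0. Lengths are in mm, angles in degrees, forces in N, time in s.
With the tool pointing down it reaches from about 300 to 850 mm from the base axis. Payload 4.2 kg.
Tool frame: the origin (TCP) lies at the very end of the fingers, on their centre line; the grasp point (between the pads) lies 19 mm behind it (env.grasp_offset is the distance from the TCP to the grasp point, in mm); z points along the fingers, y is the line along which they close (so a half turn about z gives the same grasp; the last joint's range is limited). The gripper opens to 91 mm and grips with 3 to 60 N. Pads are 32 mm wide; open, the fingers measure 118 mm over their backs; the gripper's body (76 mm by 178 mm) begins 60 mm behind the grasp point.
Start: joints at [-78.381, 18.312, 89.639, -0, 72.044, -1.146], TCP at [127.055, -560.807, 173.976] pointing down, gripper open.
Joint ranges: [-177.97, 177.97], [-48.28, 115.42], [12.27, 149.76], [-77.06, 257.06], [2.81, 150.46], [-146.56, 146.56]. Speed limits (degrees/s): [147.25, 147.25, 180, 180, 180, 180].

INTERFACE

Orientations are given as [roll, pitch, yaw] about the fixed x, y, z axes, in that order (R = Rz(yaw) Ry(pitch) Rx(roll)).
In Python, from workcell import env gives the robot as it stands. The module is installed in compiled form; this text tells all that it offers.
- The arm moves only by the tool send_rows, never from a script. Its argument "motion" is a list of rows, each an object of numbers: "tx", "ty", "tz": the shift along the tool's x, y, z in units of 500 mm (1.0 is 500 mm); "rx", "ry", "rz": the turn, a rotation vector about the tool's x, y, z in units of 30 degrees (1.0 is 30 degrees); "gripper": the closure, from -1 (fully open) to 1 (shut). In form: [{"tx": .., "ty": .., "tz": .., "rx": .., "ry": .., "rz": .., "gripper": ..}, ...]. A call has 1 to 12 rows; each row shifts and turns the commanded pose from where the row before left it, along the tool's axes as they then stand; what a row does not reach is not made up. A row lasts 1/8 s, in which the tool goes at most 62.5 mm and 10.7 degrees, less where a joint would pass 70% of its speed; a pose out of reach is approached as far as the arm can. A call with a number of a shift or a turn outside -1 to 1 is refused whole. A call with a gripper value outside its range is refused whole. The fingers move at their own pace and stop on an object; "grip_force" is the grip in N (left out, the last holds). Time passes only in rows, so rows that do not move let the fingers close. It gives the time, the measured TCP pose, the force, the opening and the grip force at its end, in the units of the state.
- env.state(): the state, without advancing time (a new reading comes with each control period).
- env.grab_frame(name): name is "scene" or "top"; returns a dict with "frame" (480x640x3 uint8, red, green, blue), "vertical_fov" (degrees; the focal length in pixels is half the picture's height over the tangent of half this angle, whatever the lens; pixels are square), "cx", "cy" (the principal point, pixels), "rvec" (rotation vector, rad) and "tvec" (3), from world to camera coordinates, as OpenCV has them. Camera axes: x right, y down, z forward; pixel columns grow to the right and rows downward; lengths in mm; the calibration is good to about 2 mm. A picture is of the moment at which its call begins. There is no depth.
- env.job_done(): hands the job in; it is judged then, once.
The state is a dict: "time_s": time; "qpos": joint angles; "qvel": joint speeds; "effort": joint torques, N m; "ee_pos": TCP position; "ee_rot": TCP orientation; "force": force on the tool from outside, world axes, zero at the start; "torque": the same for the moment, N m; "gripper_width": finger opening in mm; "gripper_force": force on a finger pad.
Only numpy, scipy, OpenCV 4.12 (cv2) and the standard library are available. Lean on these libraries where they do the work, as an engineer would, in place of code of your own. Each camera call takes 0.05 s, during which the arm holds its last target. There are 200 camera calls.

TASK

Stack the rectangular handled tray, the one standing on four corner pins, on top of the tray that has four corner sockets and a lens blank in it, so that all four pins drop into the sockets and the upper tray sits level and flush on the socket rims. Lift it by its upright handle and lower it into place rather than dropping it, then let go. Leave the socket tray and the square handled tray where they stand.

Things in the scene. Friction and masses are not known exactly. Their poses are not given: they have to be found in the camera images.
- pin_tray_handle (a point): Tray to move: grey, 150 (x) by 110 mm (y), 0.25 kg, on 4 corner pins 10 mm thick, 14 long, at ±57 mm x, ±37 mm y. On them a 5 mm plate, rim 10 mm high, and mid-plate a handle: upright fin 60 mm long (x), 14 thick (y), 50 high. Point: middle of the fin, on the tray's centre line, 44 mm above the pin tips, 25 mm above the plate. z up. A half turn makes no difference.
- socket_tray_mid (a point): Bottom tray: grey, loose, 0.6 kg, 150 (x) by 110 mm (y), no handle, blue lens blank in its middle. Sockets: 4 square corner cups, 30 mm wide inside, 18 deep, wall 3, rim 22 mm above bench, centred at ±57 mm x, ±37 mm y. Point: tray centre at rim height, z up. Seated, the pin tray's plate lies on the rims and its handle point is 30 mm above this point (44 if the pins stand on the rims).
- square_tray_handle (a point): Bystander: square flat-bottomed grey tray, 105 by 105 mm, no pins or sockets, with a like upright fin handle (60 by 14 by 50 mm). Point: middle of the fin, 30 mm above the bench.
There are look-alikes about, which are no part of the job. Leave any green look-alike of the part that bears pin_tray_handle alone.

How it is judged (in metres and radians):
At the end, for the whole second after the job is handed in: The pin tray rests level (within about 3 degrees) and still on the socket tray with all four pins in the sockets: centres within 16 mm, sides parallel within 11 degrees, its handle point 26 to 34 mm above the socket tray's point; the socket tray lies level on the bench (horizontal distance between pin_tray_handle and socket_tray_mid below 0.016 m and angle between the x axis of pin_tray_handle and the x axis of socket_tray_mid, either way round below 0.2 rad and z of pin_tray_handle in the frame of socket_tray_mid between 0.026 and 0.034 m and angle between each of pin_tray_handle, socket_tray_mid's own z axis and vertical below 0.06 rad and linear speed of pin_tray below 0.02 m/s); the robot touches nothing.
It fails at once if the pin tray is dropped or thrown: it moves faster than 0.75 m/s out of the fingers (a fall of about 3 cm) (contact force between the fingers and pin_tray below 0.05 N and linear speed of pin_tray above 0.75 m/s).
It fails at once if the socket tray is shifted by more than 4 cm (distance of socket_tray_mid from where it was at the start of the episode above 0.04 m).
It fails at once if the square tray is moved by more than 3 cm (distance of square_tray_handle from where it was at the start of the episode above 0.03 m).
It also fails if it takes over 38 s, if anything falls off the work surface, if the arm or the gripper's body presses on something with over 40 N, if the wrist force passes 120 N, or if a joint passes its speed limit or range.

## Working session

There is one attempt and no reset: what is moved stays moved. The work goes in short steps, Python scripts to look and compute and a tool call to move; the robot and the scene stay as the last step left them, time stands still between calls to the robot, and variables do not carry over. Pictures are saved under pics/ and viewed, at most 10 in all, crops included, and the job is handed in when it is done.

Besides the shell and the picture viewer there is one more tool, called after "Request:" as name([rows], argument=value, ...), one row to a line, values as JSON. send_rows: Moves the arm, as the interface text tells. Shifts and turns lie within -1 to 1; 1 stands for 500 mm of shift or 30 degrees of turn. Its arguments: {"type":"object","properties":{"motion":{"type":"array"},"grip_force":{"type":"number"}},"required":["motion"]}

```bash
mkdir -p pics
cat > h.py <<'E'
import numpy as np, cv2, pickle
from workcell import env
def grab(n,out):
    g=env.grab_frame(n); pickle.dump(g,open(f'{n}.pkl','wb')); cv2.imwrite(f'pics/{out}.png',g['frame'][:,:,::-1]); return g
def cam(n):
    g=pickle.load(open(f'{n}.pkl','rb')); f=240/np.tan(np.radians(g['vertical_fov'])/2)
    K=np.array([[f,0,g['cx']],[0,f,g['cy']],[0,0,1]]); R=cv2.Rodrigues(np.array(g['rvec'],float))[0]
    return K,R,np.array(g['tvec'],float).ravel()
def px2w(n,u,v,z):
    K,R,t=cam(n); d=R.T@np.linalg.solve(K,[u,v,1]); c=-R.T@t; return c+d*(z-c[2])/d[2]
def w2px(n,P):
    K,R,t=cam(n); p=(R@np.atleast_2d(P).T).T+t; p=p@K.T; return p[:,:2]/p[:,2:]
E
python3 - <<'E'
from h import *
for n in('scene','top'):
    g=grab(n,n+'0'); K,R,t=cam(n); print(n,g['vertical_fov'],g['cx'],g['cy'],-R.T@t)
print(env.state())
E
```

```text
scene 43.036581197612264 316.43060811905855 244.64675632798466 [1210.53484213  270.1466042  1369.57203986]
top 51.90568166121502 325.57589925867535 232.68807211189107 [ 342.15048768 -137.74945002 1194.21561917]
{'time_s': 0.1, 'qpos': array([-7.83827441e+01,  1.83493381e+01,  8.96990163e+01, -1.96822190e-03,
        7.20425934e+01, -1.14536524e+00]), 'qvel': array([ 0.03372805, -0.11958256, -0.19607931, -0.05352796, -0.01644665,
       -0.02304156]), 'effort': array([-3.29177583e-04, -4.13333917e+01, -2.32510346e+01,  7.28492090e-02,
        4.22156404e-02, -6.22588641e-05]), 'ee_pos': array([ 126.91746661, -560.30267681,  173.19346579]), 'ee_rot': array([-1.79909033e+02,  5.30418829e-05,  1.27632295e+01]), 'force': array([ 0.20263059, -0.37504538,  0.23486392]), 'torque': array([ 0.00880025, -0.00571377,  0.01283308]), 'gripper_force': 0.0, 'gripper_width': 90.98890638812502}
```

View pics/scene0.png

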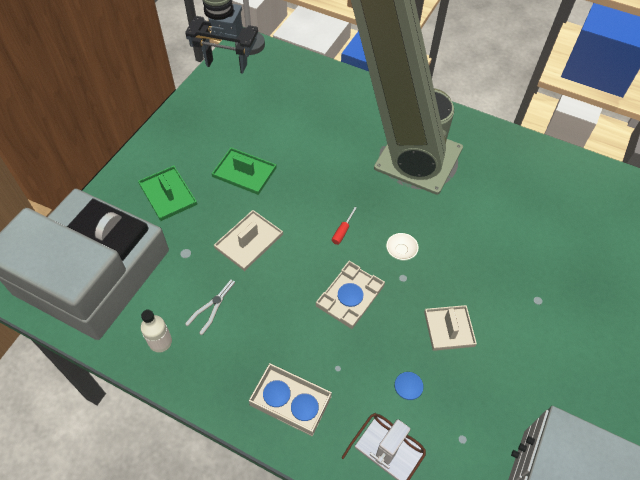

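View pics/top0.png

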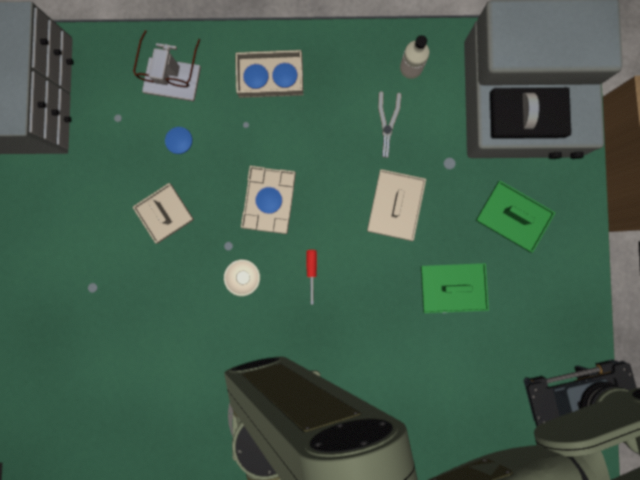

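The pin tray is at top-view (397,205), the socket tray with the blue lens at (268,200) and the square tray at (162,213). The green look-alikes are to the right. Next I'll enlarge the two trays.

Run:
```python
import cv2,numpy as np
a=cv2.imread('pics/top0.png')
c=lambda x,y:cv2.resize(a[y:y+90,x:x+80],None,fx=5,fy=5,interpolation=cv2.INTER_CUBIC)
cv2.imwrite('pics/c0.png',np.hstack([c(357,160),c(228,155)]))
```

```text
(no output)
```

View pics/c0.png

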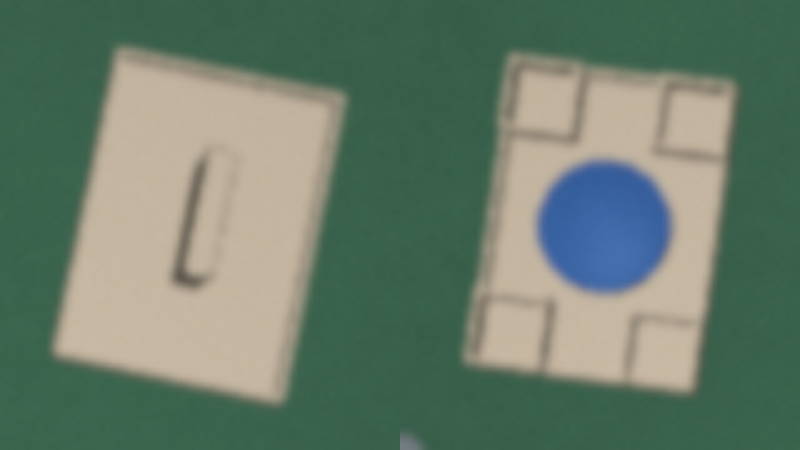

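The pin tray corners in the crop are (116,47), (346,94), (285,404) and (53,356). The socket tray corners are (509,53), (737,80), (695,393) and (464,362). I'll fit both as rectangles.

```bash
cat > m.py <<'E'
from h import *
def rect(n,pts,z):
    P=np.array([px2w(n,u,v,z)[:2] for u,v in pts]); c=P.mean(0)
    e=[np.linalg.norm(P[i]-P[(i+1)%4]) for i in range(4)]
    d=(P[3]-P[0]+P[2]-P[1]); print(c.round(1),np.round(e,1),'long axis yaw',np.degrees(np.arctan2(d[1],d[0])).round(2))
    return c
E
python3 - <<'E'
from m import *
A=np.array([(116,47),(346,94),(285,404),(53,356)])/5+[357,160]-.4
B=np.array([(109,53),(337,80),(295,393),(64,362)])/5+[228,155]-.4
a=rect('top',A,27);b=rect('top',B,22)
print('fin',px2w('top',(220/5)+357-.4,(213/5)+160-.4,69))
print('lens',px2w('top',204/5+228-.4,227/5+155-.4,12))
for c,z in((a,69),(a,44),(b,22)): print(w2px('scene',[*c,z]))
E
```

```text
[ 497.1 -286.7] [111.8 151.3 111.8 151.5] long axis yaw 168.11
[512.5  21. ] [111.2 152.5 111.9 151.1] long axis yaw 172.51
fin [ 496.81527212 -290.60326923   69.        ]
lens [511.12978278  20.9312122   12.        ]
[[246.6534832  229.33224358]]
[[247.46182427 234.7275585 ]]
[[350.24029926 291.57139493]]
```

Request:
send_rows([
  {"rz":0.276,"gripper":0.1},
  {"rz":0.276,"gripper":0.1},
  {"rz":0.276,"gripper":0.1},
  {"tx":0.068,"ty":-0.076,"gripper":0.1},
  {"tx":0.068,"ty":-0.076,"gripper":0.1},
  {"tx":0.068,"ty":-0.076,"gripper":0.1},
  {"tx":0.068,"ty":-0.076,"gripper":0.1},
  {"tx":0.068,"ty":-0.076,"gripper":0.1},
  {"tx":0.068,"ty":-0.076,"gripper":0.1},
  {"tx":0.068,"ty":-0.076,"gripper":0.1},
  {"tx":0.068,"ty":-0.076,"gripper":0.1},
  {"tx":0.068,"ty":-0.08,"gripper":0.1},
])

```text
invalid input at $.motion[0]: expected keys tx, ty, tz, rx, ry, rz, gripper
```

Request:
send_rows([
  {"tz":0.05,"gripper":0.1},
  {"tz":0.05,"gripper":0.1},
  {"gripper":0.1},
  {"gripper":0.1},
])

```text
invalid input at $.motion[0]: expected keys tx, ty, tz, rx, ry, rz, gripper
```

Request:
send_rows([
  {"tx":0,"ty":0,"tz":0,"rx":0,"ry":0,"rz":0.276,"gripper":0.1},
  {"tx":0,"ty":0,"tz":0,"rx":0,"ry":0,"rz":0.276,"gripper":0.1},
  {"tx":0,"ty":0,"tz":0,"rx":0,"ry":0,"rz":0.276,"gripper":0.1},
  {"tx":0.068,"ty":-0.076,"tz":0,"rx":0,"ry":0,"rz":0,"gripper":0.1},
  {"tx":0.068,"ty":-0.076,"tz":0,"rx":0,"ry":0,"rz":0,"gripper":0.1},
  {"tx":0.068,"ty":-0.076,"tz":0,"rx":0,"ry":0,"rz":0,"gripper":0.1},
  {"tx":0.068,"ty":-0.076,"tz":0,"rx":0,"ry":0,"rz":0,"gripper":0.1},
  {"tx":0.068,"ty":-0.076,"tz":0,"rx":0,"ry":0,"rz":0,"gripper":0.1},
  {"tx":0.068,"ty":-0.076,"tz":0,"rx":0,"ry":0,"rz":0,"gripper":0.1},
  {"tx":0.068,"ty":-0.076,"tz":0,"rx":0,"ry":0,"rz":0,"gripper":0.1},
  {"tx":0.068,"ty":-0.076,"tz":0,"rx":0,"ry":0,"rz":0,"gripper":0.1},
  {"tx":0.068,"ty":-0.08,"tz":0,"rx":0,"ry":0,"rz":0,"gripper":0.1},
])

```text
time_s: 1.6
ee_pos: [499.2, -287.2, 173.6]
ee_rot: [180.0, 0.0, -12.1]
force: [1.1, -0.9, -0.9]
gripper_width: 41.2
gripper_force: 0.0
```

Request:
send_rows([
  {"tx":0,"ty":0,"tz":0.05,"rx":0,"ry":0,"rz":0,"gripper":0.1},
  {"tx":0,"ty":0,"tz":0.05,"rx":0,"ry":0,"rz":0,"gripper":0.1},
  {"tx":0,"ty":0,"tz":0,"rx":0,"ry":0,"rz":0,"gripper":0.1},
  {"tx":0,"ty":0,"tz":0,"rx":0,"ry":0,"rz":0,"gripper":0.1},
])

```text
time_s: 2.1
ee_pos: [498.6, -288.8, 124.7]
ee_rot: [180.0, -0.1, -12.1]
force: [-0.1, 0.5, 0.1]
gripper_width: 41.1
gripper_force: 0.0
```

Run:
```python
from m import *
g=grab('scene','s1'); a=cv2.imread('pics/s1.png')[120:320,160:400]
cv2.imwrite('pics/s1c.png',cv2.resize(a,None,fx=3,fy=3,interpolation=cv2.INTER_CUBIC))
s=env.state();print(s['ee_pos'],s['ee_rot'],s['gripper_width'])
```

```text
[ 498.83553304 -288.99065248  125.08253975] [ 1.79959787e+02 -1.12153503e-01 -1.20956161e+01] 40.741223858586444
```

View pics/s1c.png

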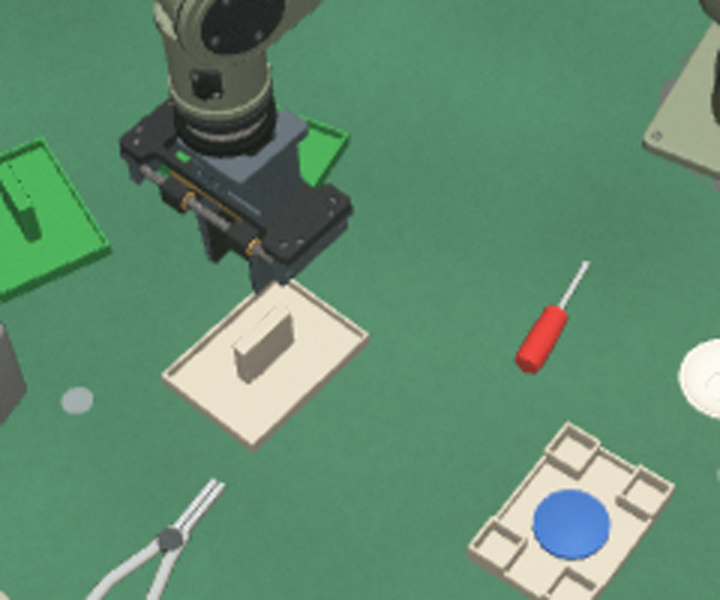

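The gripper is above the fin with its fingers either side of it, and the tray is undisturbed. Next I'll descend and grip.

Request:
send_rows([
  {"tx":0,"ty":0,"tz":0.05,"rx":0,"ry":0,"rz":0,"gripper":0.1},
  {"tx":0,"ty":0,"tz":0.05,"rx":0,"ry":0,"rz":0,"gripper":0.1},
  {"tx":0,"ty":0,"tz":0.04,"rx":0,"ry":0,"rz":0,"gripper":0.1},
  {"tx":0,"ty":0,"tz":0.04,"rx":0,"ry":0,"rz":0,"gripper":0.1},
  {"tx":0,"ty":0,"tz":0,"rx":0,"ry":0,"rz":0,"gripper":0.1},
])

```text
time_s: 2.78
ee_pos: [497.8, -288.4, 33.7]
ee_rot: [-180.0, 0.1, -12.1]
force: [-1.1, -0.2, 0.5]
gripper_width: 40.9
gripper_force: 0.0
```

Request:
send_rows([
  {"tx":0,"ty":0,"tz":0,"rx":0,"ry":0,"rz":0,"gripper":1},
  {"tx":0,"ty":0,"tz":0,"rx":0,"ry":0,"rz":0,"gripper":1},
  {"tx":0,"ty":0,"tz":0,"rx":0,"ry":0,"rz":0,"gripper":1},
  {"tx":0,"ty":0,"tz":0,"rx":0,"ry":0,"rz":0,"gripper":1},
  {"tx":0,"ty":0,"tz":0,"rx":0,"ry":0,"rz":0,"gripper":1},
], grip_force=20)

```text
time_s: 3.4
ee_pos: [498.3, -288.5, 34.1]
ee_rot: [180.0, -0.0, -12.1]
force: [-0.4, -0.2, -0.2]
gripper_width: 0.6
gripper_force: 0.0
```

The fingers closed on nothing, so I'll look again.

Run:
```python
from m import *
a=[]
for n,(x,y) in (('scene',(180,160)),('top',(340,150))):
    grab(n,n+'2'); a.append(cv2.resize(cv2.imread(f'pics/{n}2.png')[y:y+120,x:x+130],None,fx=3,fy=4.5 if 0 else 3,interpolation=cv2.INTER_CUBIC))
cv2.imwrite('pics/x2.png',np.hstack(a))
s=env.state();print(s['ee_pos'],s['gripper_width'])
```

```text
[ 498.2317465  -288.44000854   33.95897671] 0.61399672473258
```

View pics/x2.png

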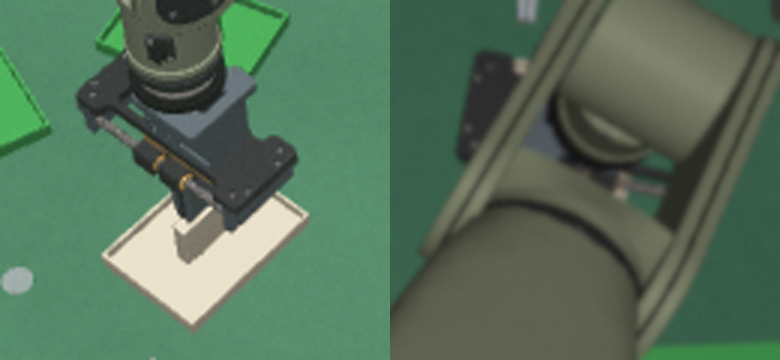

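Request:
send_rows([
  {"tx":0,"ty":0,"tz":0,"rx":0,"ry":0,"rz":0,"gripper":1},
  {"tx":0,"ty":0,"tz":0,"rx":0,"ry":0,"rz":0,"gripper":1},
])

```text
time_s: 3.75
ee_pos: [498.2, -288.4, 33.9]
ee_rot: [180.0, 0.0, -12.1]
force: [-0.2, -0.2, -0.4]
gripper_width: 0.2
gripper_force: 0.0
```

Run:
```python
from m import *
grab('scene','s3'); b=[cv2.resize(cv2.imread(f'pics/{n}.png')[170:250,205:285],None,fx=5,fy=5,interpolation=cv2.INTER_CUBIC) for n in('s3',)]
# project the expected fin and finger tips
def quad(c,L,W,yaw,z):
    y=np.radians(yaw);e=np.array([np.cos(y),np.sin(y)]);n=np.array([-e[1],e[0]])
    return np.array([[*(np.array(c)+i*L/2*e+j*W/2*n),z] for i,j in((1,1),(1,-1),(-1,-1),(-1,1))])
d=b[0].copy()
for q,col in ((quad((497,-287),60,14,-12,69),(0,0,255)),(quad((497,-287),60,14,-12,19),(0,0,255)),(quad((498.2,-288.4),32,14,-12,34),(255,0,0)),(quad((498.2,-288.4),32,41,-12,34),(255,0,255))):
    cv2.polylines(d,[((w2px('scene',q)-[205,170]+.5)*5).astype(int)],True,col,1)
cv2.imwrite('pics/x3.png',np.hstack([b[0],d]))
```

```text
(no output)
```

View pics/x3.png

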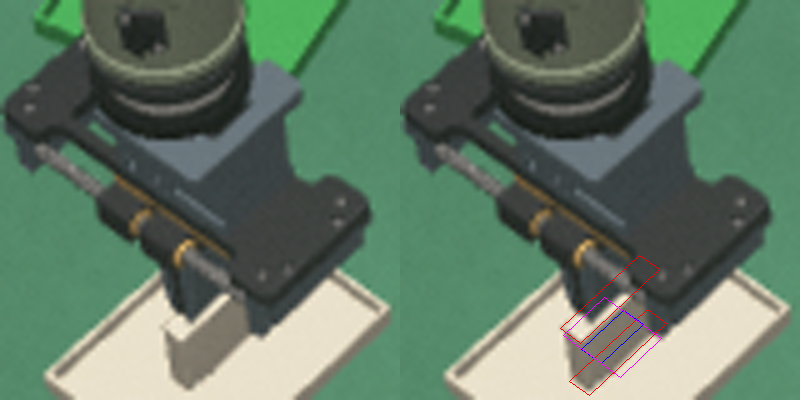

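The fin sits where I predicted, but the rendered fingers seem to be displaced towards the far end of the fin. I'll check the finger projection in the earlier frames.

Run:
```python
from m import *
T=[498.8,-289,125.1]
print('s1 tcp',(w2px('scene',T)-[160,120])*3, 'tip-obs should be ~(240,275)')
P0=[126.9,-560.3,173.2]
for n in('scene','top'): print(n,w2px(n,P0))
def box(c,yaw,op,z):
    y=np.radians(yaw);e=np.array([np.cos(y),np.sin(y)]);m=np.array([e[1],-e[0]]);o=[]
    for s in(1,-1):
        for dz in(0,50):
            o.append(np.array([[*(np.array(c)+i*16*e+s*(op/2+j*13.5)*m),z+dz] for i,j in((1,0),(1,1),(-1,1),(-1,0))]))
    return o
ims=[]
for f,(x,y,k),a in (('scene0',(180,0,1),(P0[:2],12.8,91,173.2)),('s1',(190,130,1),((498.8,-289),-12.1,41,125)),):
    im=cv2.resize(cv2.imread(f'pics/{f}.png')[y:y+100,x:x+80],None,fx=5,fy=5,interpolation=cv2.INTER_CUBIC)
    for q in box(*a): cv2.polylines(im,[((w2px('scene',q)-[x,y]+.5)*5).astype(int)],True,(0,0,255),1)
    ims.append(im)
cv2.imwrite('pics/x4.png',np.hstack(ims))
```

```text
s1 tcp [[250.89347349 290.48275294]] tip-obs should be ~(240,275)
scene [[228.12431511  76.71082897]]
top [[543.89636916 376.69974467]]
```

View pics/x4.png

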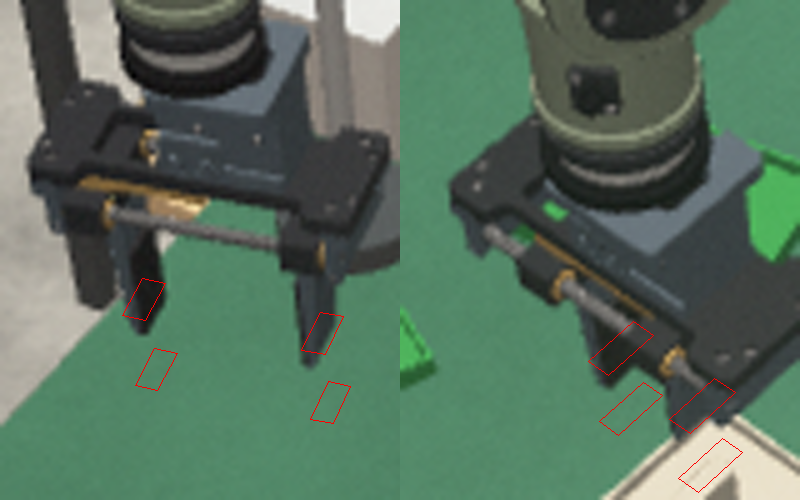

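Run:
```python
from m import *
obs=[]
for c,yaw,z,op,t,off in (((126.9,-560.3),12.8,173.2,104.5,[(140,331),(310,363)],(180,0)),((498.8,-289),-12.1,125.1,54.5,[(605,385),(680,437)],None)):
    y=np.radians(yaw);m=np.array([np.sin(y),-np.cos(y)])
    ti=(np.array(t)-([0,0] if off else [400,0]))/5-.5+(off or (190,130))
    P=[np.array([*(np.array(c)+s*op/2*m),z]) for s in(1,-1)]
    pr=w2px('scene',P)
    # match by x order
    i=np.argsort(pr[:,0]); d=(ti-pr[i]).mean(0)
    C=np.array([*c,z]); J=np.array([(w2px('scene',C+e)-w2px('scene',C))[0] for e in np.eye(3)]).T
    print(d.round(2)); print(J.round(3)); obs.append((J,d,yaw))
    print(' z=0 sol',np.linalg.solve(J[:,:2],d).round(1))
for nm,f in(('world',lambda y:np.eye(3)),('tool',lambda y:cv2.Rodrigues(np.array([0,0,np.radians(y)]))[0])):
    A=np.vstack([J@f(y) for J,d,y in obs]);b=np.hstack([d for _,d,_ in obs]); s=np.linalg.lstsq(A,b,rcond=None)[0]; print(nm,s.round(1),(A@s-b).round(2))
# top crop w/ projected TCP, current TCP
x,y=500,340
im=cv2.resize(cv2.imread('pics/top0.png')[y:y+140,x:x+140],None,fx=4,fy=4,interpolation=cv2.INTER_CUBIC)
g=np.radians(12.8);m=np.array([np.sin(g),-np.cos(g)])
for s in(1,-1):
    for q,z in((45.5,173.2),(59,173.2),(89,252)):
        p=((w2px('top',[*(np.array([126.9,-560.3])+s*q*m),z])[0]-[x,y]+.5)*4).astype(int); cv2.circle(im,tuple(map(int,p)),3,(0,0,255) if z<200 else (255,255,0),-1)
cv2.imwrite('pics/x5.png',im)
```

```text
[-3.69 -7.82]
[[-0.187  0.299 -0.039]
 [ 0.213  0.114 -0.273]]
 z=0 sol [-22.5 -26.4]
[-5.68 -5.16]
[[-0.207  0.342 -0.035]
 [ 0.287  0.152 -0.232]]
 z=0 sol [ -7.  -20.8]
world [13.7 -2.  38.2] [-0.93  0.1   0.82 -0.09]
tool [16.9  0.8 42.4] [ 0.35  0.26 -0.23 -0.33]
```

View pics/x5.png

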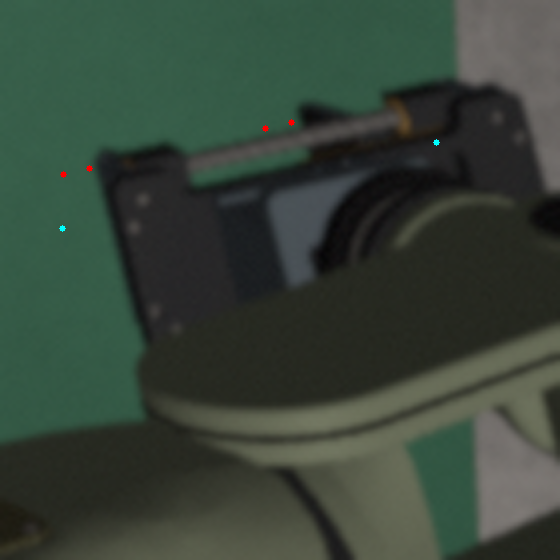

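Both cameras say the real fingertips are about 40 mm above the reported TCP and about 17 mm further along tool x. They closed above the fin top, which fits a width reading of 0 with no force. The moves are relative, so I'll open, shift back 17 mm and descend about 40 mm further in small steps, watching the force.

Request:
send_rows([
  {"tx":-0.017,"ty":0,"tz":0,"rx":0,"ry":0,"rz":0,"gripper":0.1},
  {"tx":-0.017,"ty":0,"tz":0,"rx":0,"ry":0,"rz":0,"gripper":0.1},
  {"tx":0,"ty":0,"tz":0,"rx":0,"ry":0,"rz":0,"gripper":0.1},
  {"tx":0,"ty":0,"tz":0,"rx":0,"ry":0,"rz":0,"gripper":0.1},
  {"tx":0,"ty":0,"tz":0.01,"rx":0,"ry":0,"rz":0,"gripper":0.1},
  {"tx":0,"ty":0,"tz":0.01,"rx":0,"ry":0,"rz":0,"gripper":0.1},
  {"tx":0,"ty":0,"tz":0.01,"rx":0,"ry":0,"rz":0,"gripper":0.1},
  {"tx":0,"ty":0,"tz":0,"rx":0,"ry":0,"rz":0,"gripper":0.1},
])

```text
time_s: 4.8
ee_pos: [481.3, -284.6, 18.3]
ee_rot: [-180.0, 0.1, -12.1]
force: [0.5, 0.5, -0.2]
gripper_width: 41.3
gripper_force: 0.0
```

Request:
send_rows([
  {"tx":0,"ty":0,"tz":0.01,"rx":0,"ry":0,"rz":0,"gripper":0.1},
  {"tx":0,"ty":0,"tz":0.01,"rx":0,"ry":0,"rz":0,"gripper":0.1},
  {"tx":0,"ty":0,"tz":0,"rx":0,"ry":0,"rz":0,"gripper":0.1},
])

```text
time_s: 5.18
ee_pos: [481.2, -284.6, 8.4]
ee_rot: [-180.0, 0.1, -12.1]
force: [0.5, -0.7, 0.1]
gripper_width: 41.1
gripper_force: 0.0
```

Request:
send_rows([
  {"tx":0,"ty":0,"tz":0.01,"rx":0,"ry":0,"rz":0,"gripper":0.1},
  {"tx":0,"ty":0,"tz":0.01,"rx":0,"ry":0,"rz":0,"gripper":0.1},
  {"tx":0,"ty":0,"tz":0,"rx":0,"ry":0,"rz":0,"gripper":0.1},
])

```text
time_s: 5.55
ee_pos: [481.3, -284.7, -1.6]
ee_rot: [-180.0, 0.1, -12.1]
force: [0.5, 0.9, -0.1]
gripper_width: 41.2
gripper_force: 0.0
```

Request:
send_rows([
  {"tx":0,"ty":0,"tz":0,"rx":0,"ry":0,"rz":0,"gripper":1},
  {"tx":0,"ty":0,"tz":0,"rx":0,"ry":0,"rz":0,"gripper":1},
  {"tx":0,"ty":0,"tz":0,"rx":0,"ry":0,"rz":0,"gripper":1},
  {"tx":0,"ty":0,"tz":0,"rx":0,"ry":0,"rz":0,"gripper":1},
  {"tx":0,"ty":0,"tz":0,"rx":0,"ry":0,"rz":0,"gripper":1},
], grip_force=20)

```text
time_s: 6.18
ee_pos: [481.7, -284.8, -0.9]
ee_rot: [-180.0, -0.0, -12.1]
force: [0.1, 1.5, 1.5]
gripper_width: 13.9
gripper_force: 20.0
```

Gripped: the opening is 13.9 mm at 20 N. Next I'll lift, turn −4.4° and carry.

Request:
send_rows([
  {"tx":0,"ty":0,"tz":-0.02,"rx":0,"ry":0,"rz":0,"gripper":1},
  {"tx":0,"ty":0,"tz":-0.04,"rx":0,"ry":0,"rz":0,"gripper":1},
  {"tx":0,"ty":0,"tz":-0.04,"rx":0,"ry":0,"rz":0,"gripper":1},
  {"tx":0,"ty":0,"tz":-0.02,"rx":0,"ry":0,"rz":0,"gripper":1},
  {"tx":0,"ty":0,"tz":0,"rx":0,"ry":0,"rz":-0.07,"gripper":1},
  {"tx":0,"ty":0,"tz":0,"rx":0,"ry":0,"rz":-0.08,"gripper":1},
])

```text
time_s: 6.92
ee_pos: [481.0, -284.6, 58.3]
ee_rot: [-180.0, 0.1, -7.4]
force: [0.5, 0.6, -2.3]
gripper_width: 14.0
gripper_force: 20.0
```

Request:
send_rows([
  {"tx":-0.004,"ty":-0.03,"tz":0,"rx":0,"ry":0,"rz":0,"gripper":1},
  {"tx":-0.004,"ty":-0.05,"tz":0,"rx":0,"ry":0,"rz":0,"gripper":1},
  {"tx":-0.004,"ty":-0.06,"tz":0,"rx":0,"ry":0,"rz":0,"gripper":1},
  {"tx":-0.005,"ty":-0.06,"tz":0,"rx":0,"ry":0,"rz":0,"gripper":1},
  {"tx":-0.005,"ty":-0.06,"tz":0,"rx":0,"ry":0,"rz":0,"gripper":1},
  {"tx":-0.005,"ty":-0.06,"tz":0,"rx":0,"ry":0,"rz":0,"gripper":1},
  {"tx":-0.005,"ty":-0.06,"tz":0,"rx":0,"ry":0,"rz":0,"gripper":1},
  {"tx":-0.005,"ty":-0.06,"tz":0,"rx":0,"ry":0,"rz":0,"gripper":1},
  {"tx":-0.005,"ty":-0.06,"tz":0,"rx":0,"ry":0,"rz":0,"gripper":1},
  {"tx":-0.004,"ty":-0.06,"tz":0,"rx":0,"ry":0,"rz":0,"gripper":1},
  {"tx":-0.004,"ty":-0.052,"tz":0,"rx":0,"ry":0,"rz":0,"gripper":1},
  {"tx":0,"ty":0,"tz":0,"rx":0,"ry":0,"rz":0,"gripper":1},
])

```text
time_s: 8.43
ee_pos: [496.2, 23.7, 58.4]
ee_rot: [-180.0, 0.1, -7.4]
force: [0.3, 0.2, -1.6]
gripper_width: 13.6
gripper_force: 20.0
```

Run:
```python
from m import *
s=env.state();print(s['ee_pos'],s['ee_rot'],s['gripper_width'],s['force'])
grab('scene','s6'); x,y=280,215
im=cv2.resize(cv2.imread('pics/s6.png')[y:y+115,x:x+150],None,fx=5,fy=5,interpolation=cv2.INTER_CUBIC)
c=np.array([512.5,21]);g=np.radians(-7.5);e=np.array([np.cos(g),np.sin(g)]);n=np.array([-e[1],e[0]])
for z,L,W,col in ((0,150,110,(255,0,0)),(75,150,110,(0,0,255)),):
    q=np.array([[*(c+i*L/2*e+j*W/2*n),z] for i,j in((1,1),(1,-1),(-1,-1),(-1,1))])
    cv2.polylines(im,[((w2px('scene',q)-[x,y]+.5)*5).astype(int)],True,col,1)
cv2.imwrite('pics/x6.png',im)
```

```text
[496.15159204  23.69037061  58.42122823] [-1.79998450e+02  8.64924006e-02 -7.40451186e+00] 13.642208429134365 [ 0.25430781  0.19377193 -1.5540506 ]
```

View pics/x6.png

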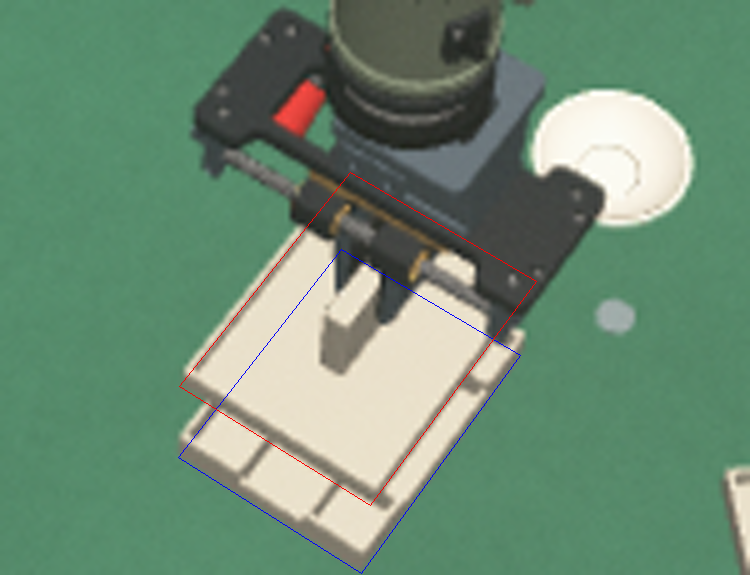

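The pin tray hangs over the socket tray with parallel sides, and the outlines fit within a few mm. I'll check the offset from the fin's near top corners at (320,318) and (347,330), and from the tray corners.

Run:
```python
from m import *
c=np.array([512.5,21]);g=np.radians(-7.5);e=np.array([np.cos(g),np.sin(g)]);n=np.array([-e[1],e[0]]);x,y=280,215
for L,W,z,o in((60,14,128,[(321,318),(347,330)]),(150,110,87,[(184,371),(390,497)])):
    P=[np.array([*(c+L/2*e+j*W/2*n),z]) for j in(-1,1)]; pr=(w2px('scene',P)-[x,y]+.5)*5
    ow=[px2w('scene',u/5-.5+x,v/5-.5+y,z) for u,v in o]
    print(pr.round(0).tolist(),[(a-b).round(1)[:2].tolist() for a,b in zip(ow,P)])
```

```text
[[319.0, 316.0], [344.0, 331.0]] [[0.8, 1.2], [-0.9, 1.0]]
[[180.0, 374.0], [372.0, 494.0]] [[-2.6, 0.8], [-2.3, 8.0]]
```

Request:
send_rows([
  {"tx":0,"ty":0.004,"tz":0.01,"rx":0,"ry":0,"rz":0,"gripper":1},
  {"tx":0,"ty":0,"tz":0.02,"rx":0,"ry":0,"rz":0,"gripper":1},
  {"tx":0,"ty":0,"tz":0.02,"rx":0,"ry":0,"rz":0,"gripper":1},
  {"tx":0,"ty":0,"tz":0.016,"rx":0,"ry":0,"rz":0,"gripper":1},
  {"tx":0,"ty":0,"tz":0,"rx":0,"ry":0,"rz":0,"gripper":1},
])

```text
time_s: 9.1
ee_pos: [496.2, 19.6, 25.0]
ee_rot: [180.0, 0.1, -7.6]
force: [0.4, 0.2, -1.9]
gripper_width: 14.2
gripper_force: 20.0
```

Request:
send_rows([
  {"tx":0,"ty":0,"tz":0.006,"rx":0,"ry":0,"rz":0,"gripper":1},
  {"tx":0,"ty":0,"tz":0.006,"rx":0,"ry":0,"rz":0,"gripper":1},
  {"tx":0,"ty":0,"tz":0.006,"rx":0,"ry":0,"rz":0,"gripper":1},
  {"tx":0,"ty":0,"tz":0,"rx":0,"ry":0,"rz":0,"gripper":1},
])

```text
time_s: 9.6
ee_pos: [496.7, 19.8, 16.8]
ee_rot: [180.0, 0.0, -7.6]
force: [-1.3, -0.3, -1.4]
gripper_width: 14.0
gripper_force: 20.0
```

Request:
send_rows([
  {"tx":0,"ty":0,"tz":0.006,"rx":0,"ry":0,"rz":0,"gripper":1},
  {"tx":0,"ty":0,"tz":0.006,"rx":0,"ry":0,"rz":0,"gripper":1},
  {"tx":0,"ty":0,"tz":0.003,"rx":0,"ry":0,"rz":0,"gripper":1},
  {"tx":0,"ty":0,"tz":0,"rx":0,"ry":0,"rz":0,"gripper":1},
])

```text
time_s: 10.1
ee_pos: [496.8, 19.8, 9.3]
ee_rot: [180.0, 0.0, -7.6]
force: [-0.7, -0.4, -2.3]
gripper_width: 14.2
gripper_force: 20.0
```

Request:
send_rows([
  {"tx":0,"ty":0,"tz":0.002,"rx":0,"ry":0,"rz":0,"gripper":1},
  {"tx":0,"ty":0,"tz":0,"rx":0,"ry":0,"rz":0,"gripper":1},
])

```text
time_s: 10.35
ee_pos: [496.9, 19.7, 8.4]
ee_rot: [180.0, -0.0, -7.6]
force: [0.1, 0.5, -1.1]
gripper_width: 14.2
gripper_force: 20.0
```

Request:
send_rows([
  {"tx":0,"ty":0,"tz":0.002,"rx":0,"ry":0,"rz":0,"gripper":1},
  {"tx":0,"ty":0,"tz":0.001,"rx":0,"ry":0,"rz":0,"gripper":1},
  {"tx":0,"ty":0,"tz":0,"rx":0,"ry":0,"rz":0,"gripper":1},
])

```text
time_s: 10.72
ee_pos: [496.9, 19.8, 7.1]
ee_rot: [180.0, -0.0, -7.6]
force: [-0.9, -0.4, 0.5]
gripper_width: 14.2
gripper_force: 20.0
```

Request:
send_rows([
  {"tx":0,"ty":0,"tz":0.002,"rx":0,"ry":0,"rz":0,"gripper":1},
  {"tx":0,"ty":0,"tz":0,"rx":0,"ry":0,"rz":0,"gripper":1},
])

```text
time_s: 10.98
ee_pos: [496.9, 19.8, 7.1]
ee_rot: [180.0, -0.0, -7.6]
force: [-3.7, -0.3, 9.0]
gripper_width: 13.9
gripper_force: 20.0
```

The tray is seated: the height of contact matches and the force is 9 N. I'll release and rise.

Request:
send_rows([
  {"tx":0,"ty":0,"tz":0,"rx":0,"ry":0,"rz":0,"gripper":0.3},
  {"tx":0,"ty":0,"tz":0,"rx":0,"ry":0,"rz":0,"gripper":0.3},
  {"tx":0,"ty":0,"tz":0,"rx":0,"ry":0,"rz":0,"gripper":0.3},
  {"tx":0,"ty":0,"tz":-0.02,"rx":0,"ry":0,"rz":0,"gripper":0.3},
  {"tx":0,"ty":0,"tz":-0.05,"rx":0,"ry":0,"rz":0,"gripper":0.3},
  {"tx":0,"ty":0,"tz":-0.1,"rx":0,"ry":0,"rz":0,"gripper":0.3},
  {"tx":0,"ty":0,"tz":-0.1,"rx":0,"ry":0,"rz":0,"gripper":0.3},
  {"tx":0,"ty":0,"tz":-0.1,"rx":0,"ry":0,"rz":0,"gripper":0.3},
  {"tx":0,"ty":0,"tz":0,"rx":0,"ry":0,"rz":0,"gripper":0.3},
  {"tx":0,"ty":0,"tz":0,"rx":0,"ry":0,"rz":0,"gripper":0.3},
])

```text
time_s: 12.22
ee_pos: [496.3, 19.8, 190.7]
ee_rot: [180.0, 0.0, -7.6]
force: [-0.2, -0.4, -0.1]
gripper_width: 31.5
gripper_force: 0.0
```

Run:
```python
from m import *
grab('scene','s7'); x,y=280,215
im=cv2.resize(cv2.imread('pics/s7.png')[y:y+115,x:x+150],None,fx=5,fy=5,interpolation=cv2.INTER_CUBIC)
cv2.imwrite('pics/x7.png',im)
```

```text
(no output)
```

View pics/x7.png

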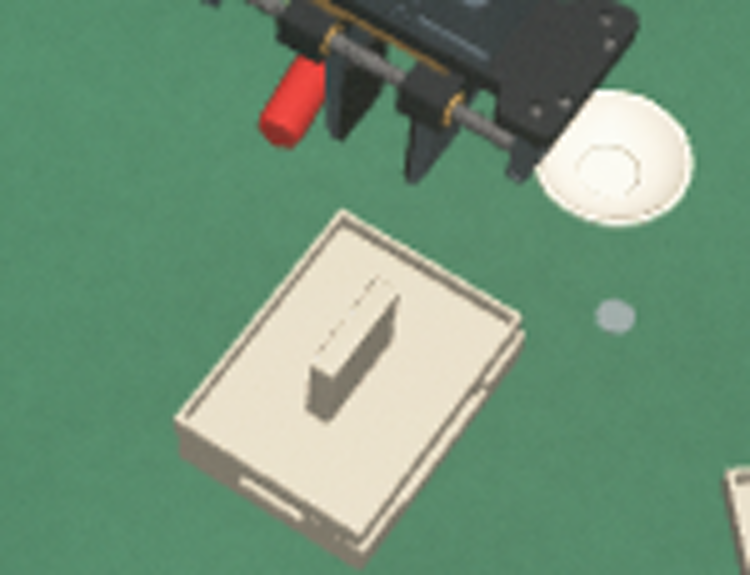

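The pin tray sits flush, level and aligned on the socket tray. Its corners are at (343,212), (521,318), (360,545) and (178,420), and the gripper is clear. I'm handing the job in.

```bash
python3 -c "
from workcell import env
print(env.job_done())"
```

```text
the job is handed in; nothing more can be done
None
```

The pin tray was lowered onto the socket tray, released and handed in at about 12 s; the last picture shows it flush and aligned on the rims with the gripper clear, but the hand-in call gave no verdict.

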